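# Find the rattling handle in the charging dock

## Task

One of the three blue instrument handles in the charging dock no longer locks in its socket. Rock the handles gently sideways to feel which one has play, leaning that loose one clearly over in its socket, then draw it straight out and lower it upright into the well of the orange repair stand, letting go only once it stands on the bottom. Leave the two sound handles home in the dock, push so lightly that the dock itself neither slides nor tips, and leave the mug, bottle and mouse alone.

Things in the scene. Friction and masses are not known exactly. Their poses are not given: they have to be found in the camera images.
- dock: White charging dock, black top, 100 mm (its x) by 236 mm (its y, along the row) by 50 mm high, about 2 kg with handles, loose on the table: pushing a locked handle sideways with 10 N or more, or pulling it up, slides or tips the dock. Origin: centre of the underside. Sockets at y = -80, 0, +80 mm, x = 0; their floors are 6 mm above the origin.
- handle_a: One of 3 like handles, 0.16 kg, any one may be the loose one, in any socket. Origin: centre of the foot's underside, z up, x and y as the dock's. By z: brass foot 22 x 22 mm, 0-7; steel shank 16 x 16, 7-48; round grey collar 44 across, 48-54, hiding the socket; blue grip 26 x 26, 53-117; steel tip 18 across, 117-128. Grip the blue part near z = 92.
- handle_b: Same as handle_a. Whichever handle is sound is locked: at z = 92 mm it gives 1 to 3 mm either way, then resists firmly, and it cannot be drawn out: pulling lifts the dock. A drawn handle's foot must pass over the others' tips.
- handle_c: Same as handle_a. Whichever handle is loose (chance, not visible) yields to under 1 N and leans about 0.1 rad each way (8 to 10 mm at z = 92 mm) until its shank meets the socket. It rights itself when let go and lifts straight out: foot clearance 1 mm each side over 38 mm of depth.
- well (a point): Centre of the floor of the well in the orange repair stand, 6 mm above the table. The stand is a fixed block 84 x 84 mm, 46 mm high; its well is 36 x 36 mm, 40 mm deep, its sides square to the axes of this point. A handle stands in it with its collar 8 mm above the rim.
- mug: White mug, 80 mm across, 90 mm high, origin at the centre of its underside. Bystander.
- bottle: Clear hand-wash bottle, 56 mm across, 130 mm high, origin at the centre of its underside. Bystander.
- mouse: Black computer mouse, 105 x 62 x 34 mm, origin at the centre of its underside. Bystander.

How it is judged:
On the way, in this order (a step that is already met when the one before it is completed fails the run):
1. a handle has been leaned over by more than 0.06 rad (3.4 degrees) while still in its socket (only the loose one can) (((angle between handle_a's own z axis and vertical above 0.06 rad and height (world z) of handle_a below 0.015 m and distance between handle_a and dock below 0.1 m) or (angle between handle_b's own z axis and vertical above 0.06 rad and height (world z) of handle_b below 0.015 m and distance between handle_b and dock below 0.1 m) or (angle between handle_c's own z axis and vertical above 0.06 rad and height (world z) of handle_c below 0.015 m and distance between handle_c and dock below 0.1 m))), for 0.05 s.
2. that handle has been drawn out, its foot above the dock's top (height (world z) of any of handle_a, handle_b, handle_c above 0.055 m), for 0.1 s.
At the end, for the whole second after the job is handed in: The loose handle stands let go, upright (0.1 rad) and still in the orange stand's well, foot within 14 mm of its centre and at most 6 mm above its floor; the two sound handles are home in the dock, upright (0.1 rad), within 12 mm of where they began ((((horizontal distance between handle_a and well below 0.014 m and height (world z) of handle_a below 0.012 m and angle between handle_a's own z axis and vertical below 0.1 rad and linear speed of handle_a below 0.03 m/s) and (distance of handle_b from where it was at the start of the episode below 0.012 m and angle between handle_b's own z axis and vertical below 0.1 rad) and (distance of handle_c from where it was at the start of the episode below 0.012 m and angle between handle_c's own z axis and vertical below 0.1 rad)) or ((horizontal distance between handle_b and well below 0.014 m and height (world z) of handle_b below 0.012 m and angle between handle_b's own z axis and vertical below 0.1 rad and linear speed of handle_b below 0.03 m/s) and (distance of handle_a from where it was at the start of the episode below 0.012 m and angle between handle_a's own z axis and vertical below 0.1 rad) and (distance of handle_c from where it was at the start of the episode below 0.012 m and angle between handle_c's own z axis and vertical below 0.1 rad)) or ((horizontal distance between handle_c and well below 0.014 m and height (world z) of handle_c below 0.012 m and angle between handle_c's own z axis and vertical below 0.1 rad and linear speed of handle_c below 0.03 m/s) and (distance of handle_a from where it was at the start of the episode below 0.012 m and angle between handle_a's own z axis and vertical below 0.1 rad) and (distance of handle_b from where it was at the start of the episode below 0.012 m and angle between handle_b's own z axis and vertical below 0.1 rad)))); the robot touches nothing.
It fails at once if the dock is shoved (more than 3 mm) or tipped (more than 0.03 rad) (distance of dock from where it was at the start of the episode above 0.003 m or angle between dock's own z axis and vertical above 0.03 rad).
It fails at once if a handle is dropped: loose of the fingers over the well with its foot more than 20 mm above the well's floor ((horizontal distance between handle_a and well below 0.04 m and height (world z) of handle_a above 0.026 m and contact force between the fingers and handle_a below 0.2 N) or (horizontal distance between handle_b and well below 0.04 m and height (world z) of handle_b above 0.026 m and contact force between the fingers and handle_b below 0.2 N) or (horizontal distance between handle_c and well below 0.04 m and height (world z) of handle_c above 0.026 m and contact force between the fingers and handle_c below 0.2 N)).
It fails at once if the mug, bottle or mouse is moved by more than 15 mm (distance of any of mug, bottle, mouse from where it was at the start of the episode above 0.015 m).
It also fails if it takes over 67 s, if anything falls off the work surface, if the arm or the gripper's body presses on something with over 40 N, if the wrist force passes 120 N, or if a joint passes its speed limit or range.

## Robot

A 6-joint arm with a two-finger parallel gripper is mounted at the origin on the work surface. World frame = base frame: x ahead of the robot, y to its left, z up, the work surface at z = 0. Lengths are in m, angles in rad, forces in N, time in s.
With the tool pointing down it reaches from about 0.3 to 0.775 m from the base axis. Payload 14.6 kg.
Tool frame: the origin (TCP) lies between the finger pads; the fingertips stand 17 mm ahead of it and the grasp point (between the pads) lies 2 mm behind it (tip_extent is the distance from the TCP to the fingertips, in m); z points along the fingers, y is the direction in which the jaws open and shut (so a half turn about z gives the same grasp; the last joint's range is limited). The gripper opens to 85 mm and grips with 20 to 120 N. Pads are 22 mm wide; open, the fingers measure 114 mm over their backs; the gripper's body (76 mm by 85 mm) begins 54 mm behind the grasp point. The pads swing forward as they close: fully open they stand 13 mm farther back than shut.
Start: joints at [1.035, 0.3, 1.521, -0, 1.321, -0.067], TCP at [0.248, 0.491, 0.225] pointing down, gripper open.
Joint ranges: [-3.03, 3.03], [-0.79, 2.21], [0.23, 2.52], [-1.04, 4.18], [0, 3.07], [-2.55, 2.55]. Speed limits (rad/s): [2.22, 2.22, 2.57, 3.14, 3.14, 3.14].

## Interface

Orientations are given as a rotation vector (axis times angle).
In Python, from station import * gives the robot as it stands.
- The arm moves only by the tool move_arm, never from a script. Its arguments are lists of equal length, an entry for each row: "xyz": the shift along the tool's x, y, z in m, a list of three; "roll": the turn about the tool's z in rad. In form: {"xyz": [[tx, ty, tz], ...], "roll": [roll, ...]}. A call has 1 to 5 rows; each row is the pose to reach, as a shift and turn from the pose commanded when the call began, along the tool's axes at that moment; what a row does not reach only later rows make up. A row lasts 1/8 s, in which the tool goes at most 62.5 mm and 10.7 degrees, less where a joint would pass 70% of its speed; a pose out of reach is approached as far as the arm can. A call with a gripper value outside its range is refused whole. "claw" is the gripper command: -1 is shut, 1 is fully open, values between are in proportion, set as the call begins (left out, the last holds). The fingers move at their own pace and stop on an object; "squeeze" is the grip in N (left out, the last holds). Time passes only in rows, so rows that repeat a pose let the fingers close. It gives the time, the measured TCP pose, the force and the opening at its end, in the units of the state.
- get_obs(): the state, without advancing time (a new reading comes with each control period).
- grab_frame(name): name is "scene" or "top"; returns a dict with "color" (480x640x3 uint8, red, green, blue), "mtx" (3x3 intrinsics, pixels), "cam_to_world" (4x4, takes a point from camera to world coordinates). Camera axes: x right, y up, looking along -z (the intrinsics and any distortion apply to the point x, -y, -z); pixel columns grow to the right and rows downward; lengths in m; the calibration is good to about 2 mm. A picture is of the moment at which its call begins. There is no depth.
- sign_off(): hands the job in, once; it reports no verdict.
The state is a dict: "t": time; "qpos": joint angles; "joint_vel": joint speeds; "joint_torque": joint torques, N m; "position": TCP position; "ee_rot": TCP orientation; "force": force on the tool from outside, world axes, zero at the start; "moment": the same for the moment, N m; "width": finger opening in m.
Only numpy, scipy, OpenCV 4.12 (cv2) and the standard library are available. Lean on these libraries where they do the work, as an engineer would, in place of code of your own. Each camera call takes 0.05 s, during which the arm holds its last target.

## Working session

There is one attempt and no reset: what is moved stays moved. The work goes in short steps, Python scripts to look and compute and a tool call to move; the robot and the scene stay as the last step left them, time stands still between calls to the robot, and variables do not carry over. Pictures are saved under pics/ and viewed, and the job is handed in when it is done.

Besides the shell and the picture viewer there is one more tool, called after "Call:" by a JSON object that holds its "api" and its "payload". move_arm: Moves the arm, as the interface text tells. Its arguments: {"type":"object","properties":{"xyz":{"type":"array"},"roll":{"type":"array"},"claw":{"type":"number"},"squeeze":{"type":"number"}},"required":["xyz","roll"]}

```bash
mkdir -p pics; ls
python3 - <<'E'
from station import *
import cv2,numpy as np
np.set_printoptions(precision=4,suppress=True)
for n in("scene","top"):
    f=grab_frame(n); cv2.imwrite(f"pics/{n}0.png",f["color"][:,:,::-1]); print(n,f["mtx"],f["cam_to_world"],[k for k in f])
print(get_obs())
E
```

```text
pics
scene [[434.225   0.    314.912]
 [  0.    434.225 239.293]
 [  0.      0.      1.   ]] [[-0.6793 -0.4863  0.5496  1.0969]
 [ 0.7338 -0.4607  0.4993  0.4548]
 [ 0.0104  0.7424  0.6698  0.6591]
 [ 0.      0.      0.      1.    ]] ['color', 'mtx', 'cam_to_world']
top [[509.2561   0.     317.1327]
 [  0.     509.2561 244.52  ]
 [  0.       0.       1.    ]] [[ 0.0123  0.9845 -0.1747  0.4411]
 [-0.9998  0.0093 -0.0181  0.0004]
 [-0.0162  0.1749  0.9845  1.0486]
 [ 0.      0.      0.      1.    ]] ['color', 'mtx', 'cam_to_world']
{'t': 0.1, 'qpos': array([ 1.0354,  0.3004,  1.5215,  0.    ,  1.3207, -0.0666]), 'joint_vel': array([ 0.0007, -0.0014, -0.0011,  0.0007,  0.0009, -0.0016]), 'joint_torque': array([  0.0003, -54.4377, -36.237 ,  -0.0001,   0.003 ,   0.    ]), 'position': array([0.2484, 0.4905, 0.2246]), 'ee_rot': array([-0.7296, -3.0554,  0.0014]), 'force': array([ 0.1816,  0.4281, -0.3947]), 'moment': array([-0.0151, -0.016 ,  0.0399]), 'width': 0.0854699767004116}
```

View pics/scene0.png

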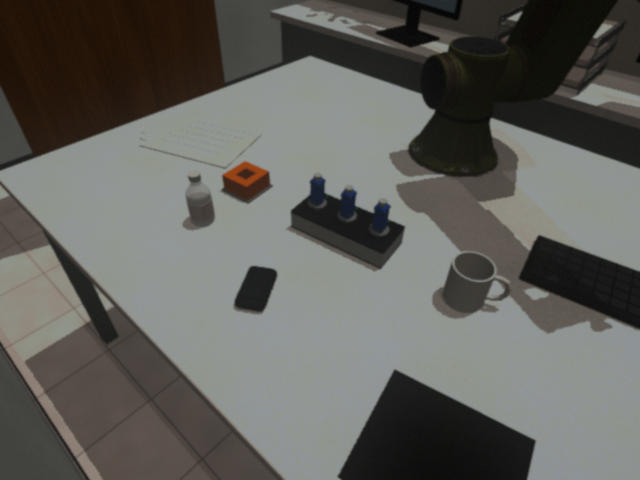

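View pics/top0.png

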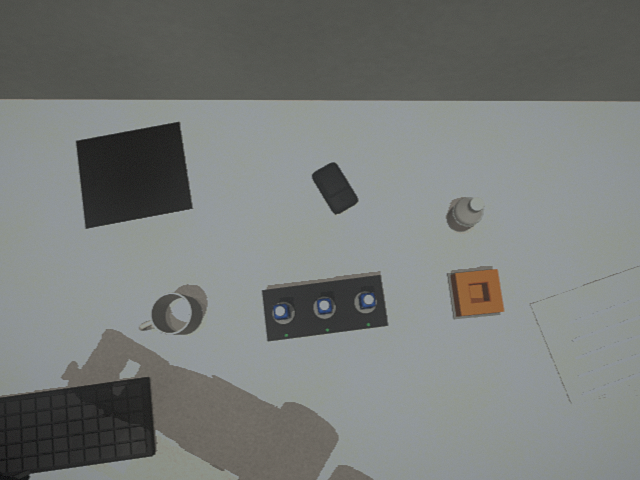

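The top view shows the dock at about (325,306) with tips near (282,312), (324,306) and (368,300). The stand is at (478,293), the mouse at (335,188), the bottle at (466,212) and the mug at (172,314). I'll enlarge it next.

Run:
```python
import cv2
im=cv2.imread("pics/top0.png")
cv2.imwrite("pics/c1.png",cv2.resize(im[260:350,255:395],None,fx=5.5,fy=5.5,interpolation=cv2.INTER_CUBIC))
cv2.imwrite("pics/c2.png",cv2.resize(im[255:330,440:515],None,fx=7,fy=7,interpolation=cv2.INTER_CUBIC))
```

```text
(no output)
```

View pics/c1.png

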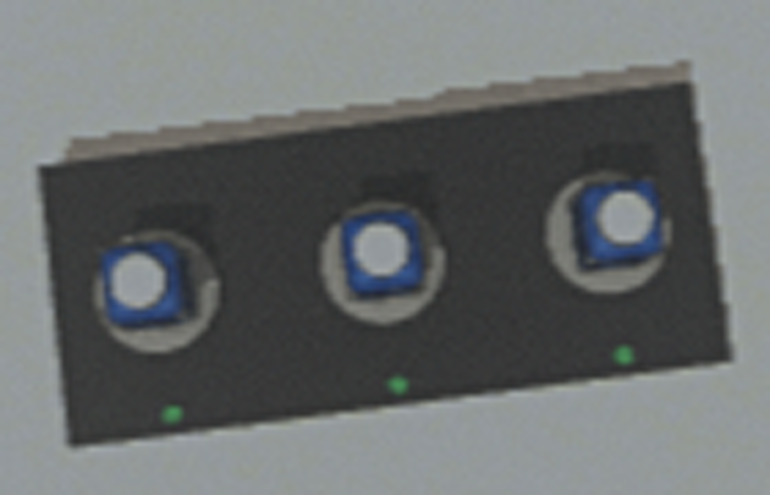

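View pics/c2.png

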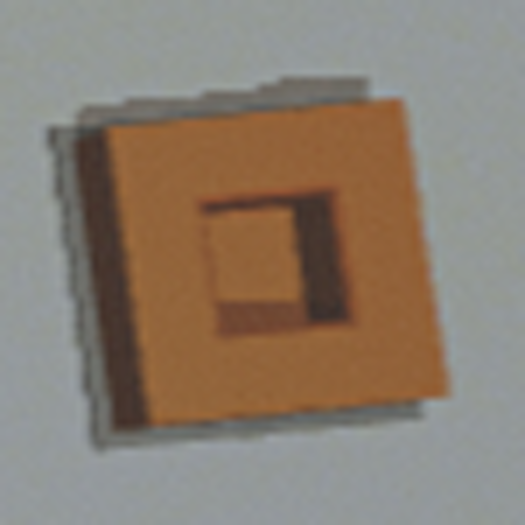

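```bash
cat > h.py <<'E'
import numpy as np,cv2
from scipy.spatial.transform import Rotation as R
np.set_printoptions(precision=4,suppress=True)
CAL={"top":(np.array([[509.2561,0,317.1327],[0,509.2561,244.52],[0,0,1]]),np.array([[0.0123,0.9845,-0.1747,0.4411],[-0.9998,0.0093,-0.0181,0.0004],[-0.0162,0.1749,0.9845,1.0486]])),
"scene":(np.array([[434.225,0,314.912],[0,434.225,239.293],[0,0,1]]),np.array([[-0.6793,-0.4863,0.5496,1.0969],[0.7338,-0.4607,0.4993,0.4548],[0.0104,0.7424,0.6698,0.6591]]))}
def w(px,z,cam="top"):
    K,T=CAL[cam]; px=np.atleast_2d(px).astype(float)
    d=np.c_[(px[:,0]-K[0,2])/K[0,0],-(px[:,1]-K[1,2])/K[1,1],-np.ones(len(px))]@T[:,:3].T
    o=T[:,3]; s=(z-o[2])/d[:,2]; return o+s[:,None]*d
def proj(p,cam="top"):
    K,T=CAL[cam]; p=np.atleast_2d(p); c=(p-T[:,3])@T[:,:3]
    return np.c_[K[0,2]+K[0,0]*c[:,0]/-c[:,2],K[1,2]+K[1,1]*-c[:,1]/-c[:,2]]
def crop(px,x0,y0,f): return (np.array(px)+.5)/f-.5+[x0,y0]
E
python3 - <<'E'
from h import *
t=w(crop([(137,280),(380,249),(626,217)],255,260,5.5),.134); print("tips",t)
d=w(crop([(40,165),(690,84),(733,360),(70,445)],255,260,5.5),.05);print("dock",d,d.mean(0))
v=t[0]-t[2];print("yaw tips",np.degrees(np.arctan2(-v[0],v[1])),np.linalg.norm(v))
for P in(d,):
  a=P[0]-P[1];b=P[3]-P[2];print([np.degrees(np.arctan2(-q[0],q[1])) for q in(a,b)],np.linalg.norm(a),np.linalg.norm(P[0]-P[3]))
s=w(crop([(105,127),(405,100),(450,396),(150,425)],440,255,7),.046);print("stand",s,s.mean(0))
k=w(crop([(198,203),(338,190),(355,322),(217,335)],440,255,7),.046);print("well",k,k.mean(0))
for P in(s,k):
  a=P[0]-P[1];b=P[3]-P[2];c=P[0]-P[3];e=P[1]-P[2];print([np.degrees(np.arctan2(-q[0],q[1])) for q in(a,b)],[np.degrees(np.arctan2(q[1],q[0])) for q in(c,e)],np.linalg.norm(a),np.linalg.norm(c))
print("cross-check in scene", proj(t,"scene"),proj(k,"scene"))
print("mouse",w([(335,188)],.034),"bottle",w([(476,205)],.13),"mug",w([(172,305)],.09))
E
python3 - <<'E'
import cv2
im=cv2.imread("pics/scene0.png")
cv2.imwrite("pics/c3.png",cv2.resize(im[155:275,210:410],None,fx=4,fy=4,interpolation=cv2.INTER_CUBIC))
E
```

```text
tips [[ 0.4831  0.0829  0.134 ]
 [ 0.494   0.0042  0.134 ]
 [ 0.5053 -0.0757  0.134 ]]
dock [[ 0.5274  0.1262  0.05  ]
 [ 0.5589 -0.1057  0.05  ]
 [ 0.4615 -0.1199  0.05  ]
 [ 0.4293  0.1126  0.05  ]] [0.4942 0.0033 0.05  ]
yaw tips 7.952958512876512 0.1601318259927962
[np.float64(7.730498890309126), np.float64(7.89847195577305)] 0.23410585462582173 0.09905593648334535
stand [[ 0.5651 -0.2529  0.046 ]
 [ 0.5736 -0.3373  0.046 ]
 [ 0.491  -0.3456  0.046 ]
 [ 0.482  -0.2624  0.046 ]] [ 0.5279 -0.2995  0.046 ]
well [[ 0.5439 -0.2781  0.046 ]
 [ 0.548  -0.3173  0.046 ]
 [ 0.5112 -0.3203  0.046 ]
 [ 0.5071 -0.2819  0.046 ]] [ 0.5276 -0.2994  0.046 ]
[np.float64(5.765310009413234), np.float64(6.141142662783911)] [np.float64(6.557435725754156), np.float64(5.764486876595614)] 0.08482564277955593 0.08363186949093304
[np.float64(5.927853044514053), np.float64(6.00349590224849)] [np.float64(5.930968832893095), np.float64(4.678046024256932)] 0.03943842445784319 0.03701564932151086
cross-check in scene [[383.7119 199.6005]
 [350.0044 186.2407]
 [318.2164 173.7035]] [[247.1781 178.4548]
 [235.7688 173.0516]
 [246.1572 166.85  ]
 [257.2822 171.9319]]
mouse [[ 0.7399 -0.0164  0.034 ]] bottle [[ 0.681  -0.2754  0.13  ]] mug [[0.4931 0.2896 0.09  ]]
```

View pics/c3.png

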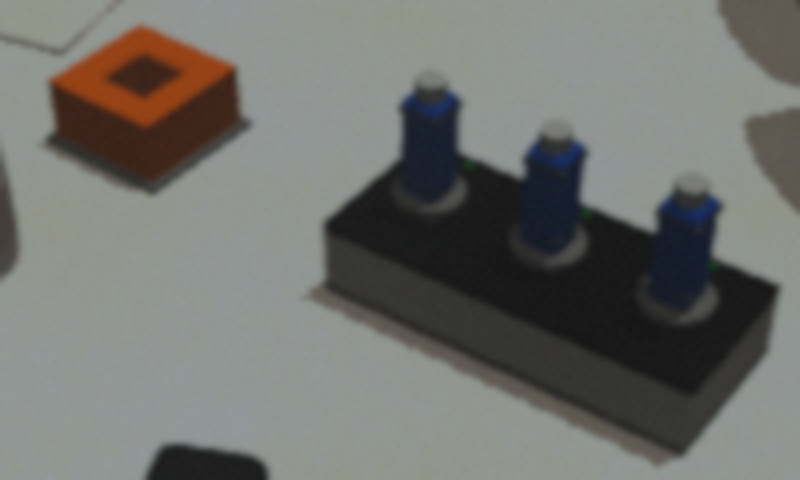

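```bash
cat >> h.py <<'E'
DY=np.array([-.1375,.9905,0]);DX=np.array([.9905,.1375,0])
H=[np.array([.483,.083,0]),np.array([.494,.0038,0]),np.array([.505,-.0755,0])]
WELL=np.array([.5277,-.2995,0]); 
def need(target,ydir=None):
    "tool-axis shift and roll from the present pose"
    from station import get_obs
    o=get_obs(); M=R.from_rotvec(o["ee_rot"]).as_matrix()
    s=M.T@(np.array(target)-o["position"]); roll=None
    if ydir is not None:
        v=M.T@np.array(ydir); roll=np.arctan2(-v[0],v[1]); roll=(roll+np.pi/2)%np.pi-np.pi/2
    print("t",o["t"],"pos",o["position"],"shift",s,"roll",roll,"q6",o["qpos"][5],"F",o["force"],"w",o["width"]); print(M)
E
python3 -c "
from h import *
need([.483,.083,.225],DY);need([.494,.0038,.225],DY)"
```

```text
t 0.1 pos [0.2484 0.4905 0.2246] shift [-0.3934 -0.2575 -0.0002] roll -0.6067404355656373 q6 -0.06659542533645724 F [ 0.1816  0.4281 -0.3947] w 0.0854699767004116
[[-0.8921  0.4518 -0.0005]
 [ 0.4518  0.8921 -0.0008]
 [ 0.0001 -0.001  -1.    ]]
t 0.1 pos [0.2484 0.4905 0.2246] shift [-0.439  -0.3232 -0.0001] roll -0.6067404355656373 q6 -0.06659542533645724 F [ 0.1816  0.4281 -0.3947] w 0.0854699767004116
[[-0.8921  0.4518 -0.0005]
 [ 0.4518  0.8921 -0.0008]
 [ 0.0001 -0.001  -1.    ]]
```

Call:
{"api": "move_arm", "payload": {"xyz": [[-0.049,-0.032,0],[-0.098,-0.064,0],[-0.147,-0.096,0],[-0.197,-0.129,0],[-0.246,-0.161,0]], "roll": [-0.12,-0.24,-0.36,-0.48,-0.607], "claw": -0.06}}

```text
t: 0.72
position: [0.3957, 0.2341, 0.225]
ee_rot: [0.223, -3.134, 0.0]
force: [0.2, 0.9, 0.5]
width: 0.0402
```

```bash
python3 -c "
from h import *
need([.483,.083,.225],DY)"
```

```text
t 0.725 pos [0.3957 0.2341 0.225 ] shift [-0.0649 -0.1619  0.    ] roll 0.0044550950409290024 q6 -1.2587978262369333 F [0.209  0.9164 0.4891] w 0.040181383943378404
[[-0.9899 -0.1419 -0.0001]
 [-0.1419  0.9899 -0.    ]
 [ 0.0001 -0.     -1.    ]]
```

Call:
{"api": "move_arm", "payload": {"xyz": [[-0.02,-0.05,0],[-0.04,-0.1,0],[-0.065,-0.163,0],[-0.065,-0.163,0],[-0.065,-0.163,0.03]], "roll": [0,0,0,0,0]}}

```text
t: 1.35
position: [0.4829, 0.0831, 0.1959]
ee_rot: [-0.215, 3.131, 0.0]
force: [0.2, 0.0, -1.3]
width: 0.04
```

Call:
{"api": "move_arm", "payload": {"xyz": [[0,0,0],[0,0,0],[0,0,0]], "roll": [0,0,0]}}

```text
t: 1.72
position: [0.4823, 0.0838, 0.1961]
ee_rot: [-0.218, 3.133, 0.0]
force: [0.1, 1.5, 1.1]
width: 0.0399
```

```bash
python3 -c "
from h import *
need([.483,.083,.096],DY)
from station import *
f=grab_frame('top');cv2.imwrite('pics/t1.png',cv2.resize(f['color'][200:360,220:420,::-1],None,fx=4,fy=4-.25,interpolation=2))"
```

```text
t 1.725 pos [0.4823 0.0838 0.1961] shift [-0.0004 -0.0009  0.1001] roll 0.0008892717464636934 q6 -1.6124385478075607 F [0.0579 1.461  1.0551] w 0.039934047911946456
[[-0.9904 -0.1384  0.0015]
 [-0.1384  0.9904  0.0001]
 [-0.0015 -0.0001 -1.    ]]
```

View pics/t1.png

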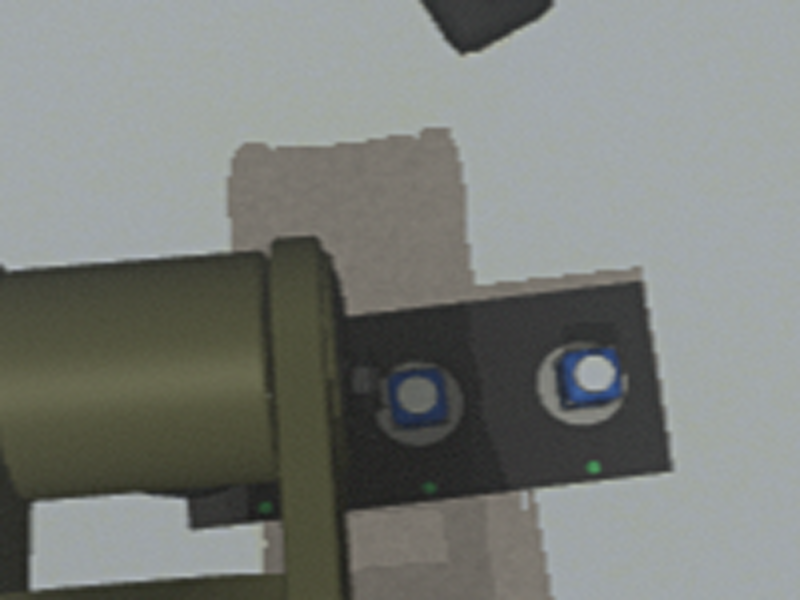

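The top view has the arm covering the +y handle, with the middle (415,395) and -y (590,375) tips visible. I'll descend straddling the handle, watching the force.

Call:
{"api": "move_arm", "payload": {"xyz": [[0,-0.001,0.025],[0,-0.001,0.05],[0,-0.001,0.075],[0,-0.001,0.1],[0,-0.001,0.1]], "roll": [0,0,0,0,0]}}

```text
t: 2.4
position: [0.4816, 0.0824, 0.0943]
ee_rot: [0.217, -3.132, 0.0]
force: [0.1, -0.8, 0.5]
width: 0.0403
```

```bash
python3 -c "
from h import *
need([.483,.083,.096],DY)
from station import *
f=grab_frame('scene');cv2.imwrite('pics/s1.png',cv2.resize(f['color'][140:280,270:440,::-1],None,fx=4,fy=4,interpolation=2))
need([.483,.083,.096],DY)"
```

```text
t 2.4 pos [0.4816 0.0824 0.0943] shift [-0.0015  0.0004 -0.0017] roll 0.0003999004200689882 q6 -1.614565532767401 F [ 0.0985 -0.7759  0.53  ] w 0.04026900748488467
[[-0.9904 -0.1379 -0.0024]
 [-0.1379  0.9904 -0.0002]
 [ 0.0024  0.0001 -1.    ]]
t 2.45 pos [0.4823 0.0825 0.0955] shift [-0.0008  0.0004 -0.0005] roll 0.00038481177785709697 q6 -1.614598148414855 F [-0.4599 -0.0569  0.048 ] w 0.04009806635299781
[[-0.9904 -0.1379 -0.0004]
 [-0.1379  0.9904 -0.0001]
 [ 0.0004  0.     -1.    ]]
```

View pics/s1.png

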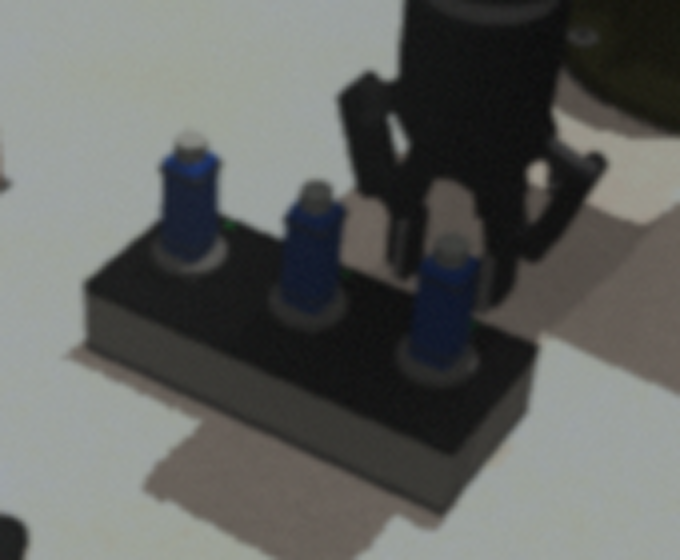

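```bash
python3 -c "
from h import *
c=np.array([.4823,.0825,0])
for dx in(0,.011):
  for s in(-.025,.025):
    for z in (.079,.098): print(dx,s,z,(proj(c+DY*s+DX*dx+[0,0,z],'scene')-[270,140]+.5)*4)
print((proj(H[0]+[0,0,.134],'scene')-[270,140])*4)
"
```

```text
0 -0.025 0.079 [[403.3306 306.0514]]
0 -0.025 0.098 [[406.808  277.8252]]
0 0.025 0.079 [[487.475  341.3955]]
0 0.025 0.098 [[492.2389 313.0101]]
0.011 -0.025 0.079 [[393.0324 316.7345]]
0.011 -0.025 0.098 [[396.3907 288.4481]]
0.011 0.025 0.079 [[477.5697 352.595 ]]
0.011 0.025 0.098 [[482.2271 324.1542]]
[[455.1181 238.3373]]
```

```bash
python3 -c "
from h import *
from station import *
f=grab_frame('scene');im=f['color'][170:240,345:415,::-1].astype(float)
im=np.clip((im/255)**.45*255,0,255).astype('uint8')
cv2.imwrite('pics/s2.png',cv2.resize(im,None,fx=8,fy=8,interpolation=2))"
```

```text
(no output)
```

View pics/s2.png

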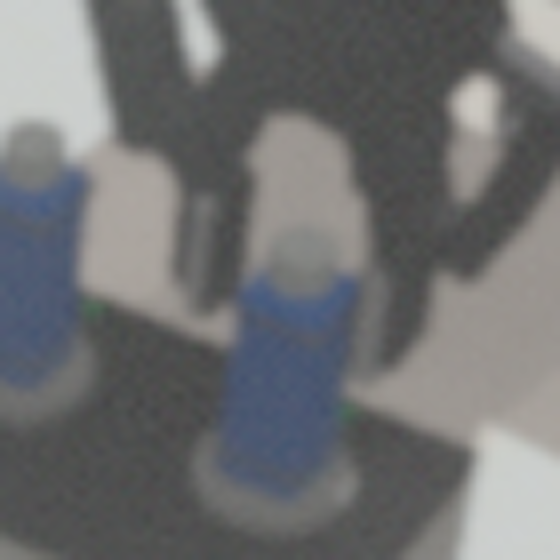

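Seen in the enlarged picture, the fingertips at about (210,308) and (385,372) look roughly 15 mm higher than nominal. Going 10 mm lower stays clear of the collar either way.

Call:
{"api": "move_arm", "payload": {"xyz": [[0,0,0.005],[0,0,0.01],[0,0,0.01]], "roll": [0,0,0]}}

```text
t: 2.88
position: [0.4821, 0.0824, 0.0849]
ee_rot: [0.217, -3.134, 0.0]
force: [-0.0, -0.4, 0.0]
width: 0.0405
```

```bash
cat > look.py <<'E'
import sys
from h import *
from station import *
n,cam=sys.argv[1:3]; x0,y0,x1,y1=map(int,sys.argv[3:7]); k=int(sys.argv[7])
f=grab_frame(cam);im=f['color'][y0:y1,x0:x1,::-1].astype(float)
im=np.clip((im/255)**.45*255,0,255).astype('uint8')
cv2.imwrite(f'pics/{n}.png',cv2.resize(im,None,fx=k,fy=k,interpolation=2))
o=get_obs();print(o["t"],o["position"],o["force"],o["moment"],o["width"])
E
python3 look.py s3 scene 345 170 415 240 8
```

```text
2.925 [0.4822 0.0824 0.0851] [-1.0735  0.2635  0.3382] [0.0092 0.0079 0.012 ] 0.04053201795202069
```

View pics/s3.png

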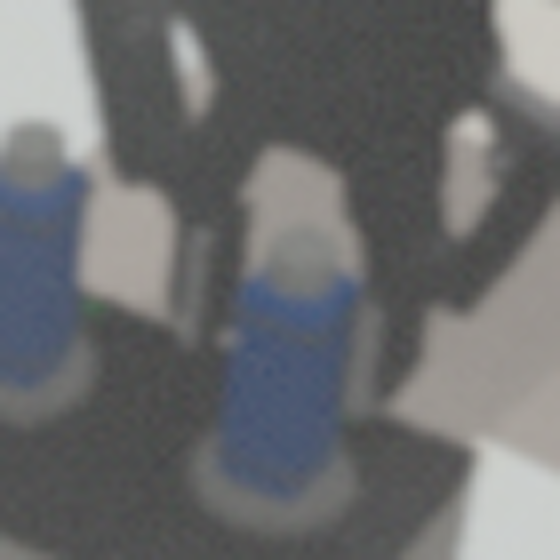

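Call:
{"api": "move_arm", "payload": {"xyz": [[0,0.002,0],[0,0.004,0],[0,0.005,0],[0,0.006,0],[0,0.006,0]], "roll": [0,0,0,0,0]}}

```text
t: 3.55
position: [0.4814, 0.0884, 0.0851]
ee_rot: [-0.217, 3.134, -0.0]
force: [0.0, -1.0, -0.3]
width: 0.0403
```

Call:
{"api": "move_arm", "payload": {"xyz": [[0,0.0005,0],[0,0.001,0],[0,0.001,0]], "roll": [0,0,0]}}

```text
t: 3.92
position: [0.4812, 0.0893, 0.0851]
ee_rot: [0.217, -3.134, 0.0]
force: [-0.1, -0.2, -0.4]
width: 0.04
```

Call:
{"api": "move_arm", "payload": {"xyz": [[0,0.0005,0],[0,0.001,0],[0,0.001,0]], "roll": [0,0,0]}}

```text
t: 4.3
position: [0.4811, 0.0904, 0.0851]
ee_rot: [0.217, -3.134, 0.0]
force: [-0.8, -0.5, -0.4]
width: 0.04
```

Call:
{"api": "move_arm", "payload": {"xyz": [[0,0.0005,0],[0,0.001,0],[0,0.001,0]], "roll": [0,0,0]}}

```text
t: 4.68
position: [0.4809, 0.0913, 0.0851]
ee_rot: [0.217, -3.134, 0.0]
force: [-0.8, -0.1, 1.0]
width: 0.0401
```

Call:
{"api": "move_arm", "payload": {"xyz": [[0,0.0005,0],[0,0.0005,0]], "roll": [0,0]}}

```text
t: 4.92
position: [0.4809, 0.0918, 0.0851]
ee_rot: [-0.217, 3.134, -0.0]
force: [-0.2, -0.8, 1.1]
width: 0.0402
```

```bash
python3 look.py s4 scene 345 170 415 240 8
```

```text
4.975 [0.4809 0.0918 0.0851] [-0.2461 -1.0484  0.972 ] [-0.1695  0.0017  0.0202] 0.040063023178420115
```

View pics/s4.png

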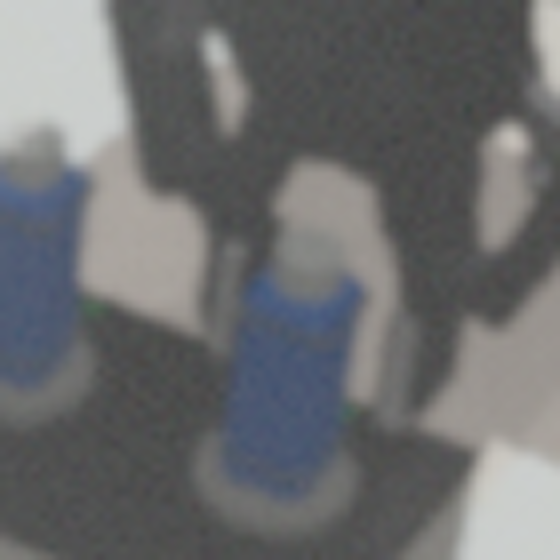

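The handle tip moved from about (304,240) to (309,245), so contact has just been made. The moment reading is a cleaner signal than the force.

Call:
{"api": "move_arm", "payload": {"xyz": [[0,0.0005,0],[0,0.001,0],[0,0.001,0]], "roll": [0,0,0]}}

```text
t: 5.35
position: [0.4808, 0.0926, 0.0852]
ee_rot: [-0.217, 3.134, -0.001]
force: [0.2, -4.8, 2.5]
width: 0.0403
```

```bash
python3 look.py s5 scene 345 170 415 240 8
```

```text
5.4 [0.4808 0.0926 0.0852] [ 0.1195 -3.8744  2.9526] [-0.7685 -0.0464 -0.0177] 0.04036125521872768
```

Call:
{"api": "move_arm", "payload": {"xyz": [[0,0.0005,0],[0,0.001,0],[0,0.001,0]], "roll": [0,0,0]}}

```text
t: 5.78
position: [0.4808, 0.0931, 0.0853]
ee_rot: [-0.217, 3.134, -0.002]
force: [0.8, -9.2, 4.9]
width: 0.04
```

```bash
python3 look.py s6 scene 345 170 415 240 8
```

```text
5.825 [0.4808 0.0931 0.0853] [  1.4727 -10.1006   4.039 ] [-1.7463 -0.0979  0.0558] 0.039908301338297404
```

This one resists firmly (about 10 N after about 1.5 mm of give), so it is locked. Backing off at once.

Call:
{"api": "move_arm", "payload": {"xyz": [[0,-0.004,0],[0,-0.011,0],[0,-0.0105,0]], "roll": [0,0,0]}}

```text
t: 6.2
position: [0.482, 0.0831, 0.085]
ee_rot: [0.216, -3.134, -0.0]
force: [-0.2, 0.3, 0.1]
width: 0.04
```

```bash
python3 look.py s7 scene 270 140 440 280 4; python3 -c "
from h import *
need(H[0]+[0,0,.085],DY);need(H[1]+[0,0,.085],DY)"
```

```text
6.25 [0.482  0.0833 0.085 ] [-0.3609  0.1534 -0.3001] [-0.0133 -0.0492  0.0275] 0.04026928209257477
t 6.25 pos [0.482  0.0833 0.085 ] shift [-0.0009 -0.0005 -0.    ] roll -0.00020201466952518565 q6 -1.6124906875815979 F [-0.3609  0.1534 -0.3001] w 0.04026928209257477
[[-0.9905 -0.1373 -0.0002]
 [-0.1373  0.9905  0.0002]
 [ 0.0002  0.0002 -1.    ]]
t 6.25 pos [0.482  0.0833 0.085 ] shift [-0.001  -0.0804 -0.    ] roll -0.00020201466952518565 q6 -1.6124906875815979 F [-0.3609  0.1534 -0.3001] w 0.04026928209257477
[[-0.9905 -0.1373 -0.0002]
 [-0.1373  0.9905  0.0002]
 [ 0.0002  0.0002 -1.    ]]
```

View pics/s7.png

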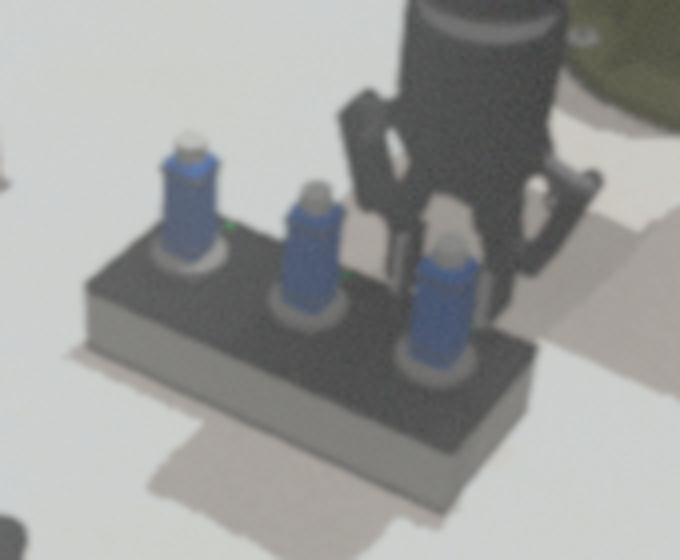

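The dock corners are unchanged, at (85,285), (450,450) and (538,345). On to the middle handle.

Call:
{"api": "move_arm", "payload": {"xyz": [[0,0,-0.045],[0,0,-0.09],[-0.001,-0.04,-0.09],[-0.001,-0.08,-0.09],[-0.001,-0.08,-0.09]], "roll": [0,0,0,0,0]}}

```text
t: 6.88
position: [0.4942, 0.0026, 0.1751]
ee_rot: [-0.213, 3.134, -0.0]
force: [-0.4, 0.2, -0.6]
width: 0.0399
```

Call:
{"api": "move_arm", "payload": {"xyz": [[0,0,0.03],[0,0,0.06],[0,0,0.09],[0,0,0.09]], "roll": [0,0,0,0]}}

```text
t: 7.38
position: [0.4929, 0.005, 0.0835]
ee_rot: [0.217, -3.13, -0.001]
force: [-0.1, -0.0, 0.6]
width: 0.0401
```

```bash
python3 look.py s8 scene 270 140 440 280 4; python3 -c "
from h import *
need(H[1]+[0,0,.085],DY)"
```

```text
7.425 [0.4938 0.0049 0.0851] [ 0.3033 -0.1615  0.2779] [ 0.0204 -0.0099 -0.0207] 0.039684125465295296
t 7.425 pos [0.4938 0.0049 0.0851] shift [-0.     -0.0011  0.0001] roll 0.0007976660214150666 q6 -1.7740035572422812 F [ 0.3033 -0.1615  0.2779] w 0.039684125465295296
[[-0.9904 -0.1383 -0.0014]
 [-0.1383  0.9904  0.0002]
 [ 0.0013  0.0004 -1.    ]]
```

View pics/s8.png

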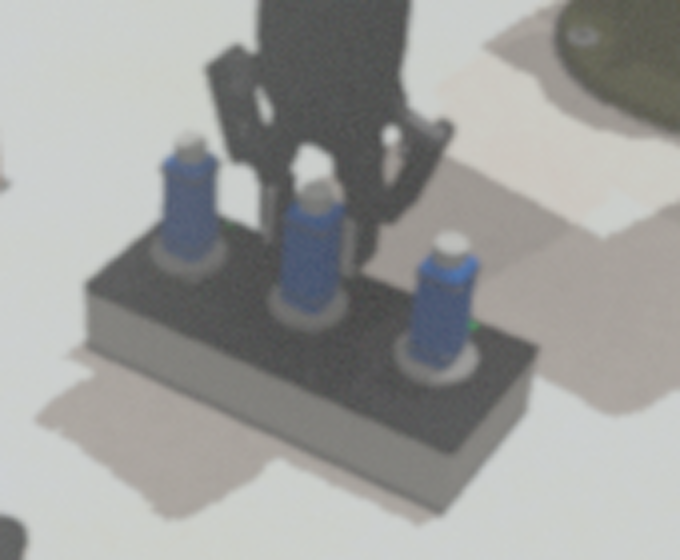

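The fingers straddle the middle handle, tip (317,190), at (268,240) and (355,260). Rocking it toward +y.

Call:
{"api": "move_arm", "payload": {"xyz": [[0,0.002,0],[0,0.004,0],[0,0.006,0],[0,0.007,0],[0,0.007,0]], "roll": [0,0,0,0,0]}}

```text
t: 8.05
position: [0.4931, 0.0113, 0.0852]
ee_rot: [-0.217, 3.134, 0.0]
force: [-0.1, 0.3, 0.3]
width: 0.0406
```

Call:
{"api": "move_arm", "payload": {"xyz": [[0,0.0005,0],[0,0.001,0],[0,0.001,0]], "roll": [0,0,0]}}

```text
t: 8.43
position: [0.4929, 0.0122, 0.0851]
ee_rot: [0.217, -3.134, 0.0]
force: [-0.2, -1.9, 1.4]
width: 0.0404
```

```bash
python3 look.py s9 scene 300 150 370 220 8
```

```text
8.475 [0.4929 0.0122 0.0851] [-0.2185 -0.9347  0.2545] [-0.0944  0.0461  0.0062] 0.040156161698978794
```

Call:
{"api": "move_arm", "payload": {"xyz": [[0,0.0005,0],[0,0.001,0],[0,0.001,0]], "roll": [0,0,0]}}

```text
t: 8.85
position: [0.4929, 0.0131, 0.0852]
ee_rot: [-0.217, 3.134, -0.0]
force: [-0.4, -2.6, 0.5]
width: 0.0403
```

```bash
python3 look.py s10 scene 300 150 370 220 8
```

```text
8.9 [0.4929 0.0131 0.0852] [ 0.4867 -1.9194  2.2883] [-0.4097 -0.0415  0.0314] 0.040290316121070466
```

Call:
{"api": "move_arm", "payload": {"xyz": [[0,0.0005,0],[0,0.0005,0]], "roll": [0,0]}}

```text
t: 9.15
position: [0.4929, 0.0136, 0.0852]
ee_rot: [-0.217, 3.134, -0.001]
force: [0.3, -4.0, 3.0]
width: 0.0395
```

```bash
python3 look.py s11 scene 300 150 370 220 8
```

```text
9.2 [0.4929 0.0136 0.0852] [ 1.3557 -3.2408  3.5901] [-0.8141 -0.0266 -0.0183] 0.04049824091941757
```

The middle handle is also firm: the force climbs at the same rate over about 1.5 mm. That leaves the -y handle, so I'll back off and go there.

Call:
{"api": "move_arm", "payload": {"xyz": [[0,-0.005,0],[0,-0.0095,0],[0,-0.0095,-0.04],[0,-0.0095,-0.09],[0,-0.05,-0.09]], "roll": [0,0,0,0,0]}}

```text
t: 9.82
position: [0.5011, -0.0353, 0.1787]
ee_rot: [-0.221, 3.128, -0.001]
force: [0.4, -0.1, -1.6]
width: 0.04
```

```bash
python3 -c "
from h import *
need(H[2]+[0,0,.085],DY)"
```

```text
t 9.825 pos [ 0.5011 -0.0353  0.1787] shift [ 0.0023 -0.0403  0.0937] roll 0.0031106205625694994 q6 -1.8555157871056838 F [ 0.4056 -0.0573 -1.6061] w 0.039992911999792276
[[-0.9901 -0.1406  0.0061]
 [-0.1406  0.9901 -0.0004]
 [-0.006  -0.0012 -1.    ]]
```

Call:
{"api": "move_arm", "payload": {"xyz": [[0,-0.02,0],[0,-0.04,0],[0,-0.04,0],[0,-0.04,0.03],[0,-0.04,0.05]], "roll": [0,0,0,0,0]}}

```text
t: 10.45
position: [0.5048, -0.0749, 0.1239]
ee_rot: [0.218, -3.133, -0.001]
force: [0.6, 0.6, -0.2]
width: 0.0403
```

Call:
{"api": "move_arm", "payload": {"xyz": [[0,0,0.02],[0,0,0.04],[0,0,0.04]], "roll": [0,0,0]}}

```text
t: 10.82
position: [0.5044, -0.0748, 0.084]
ee_rot: [0.217, -3.131, -0.001]
force: [-0.6, 0.3, -0.3]
width: 0.04
```

```bash
python3 look.py s12 scene 270 140 440 280 4; python3 -c "
from h import *
need(H[2]+[0,0,.085],DY)"
```

```text
10.875 [ 0.505 -0.075  0.085] [-0.4931  0.0935 -0.4627] [-0.0367 -0.0638  0.0461] 0.03982331119054708
t 10.875 pos [ 0.505 -0.075  0.085] shift [ 0.0001 -0.0005  0.    ] roll 0.0007088038845020073 q6 -1.9287446103836918 F [-0.4931  0.0935 -0.4627] w 0.03982331119054708
[[-0.9904 -0.1382 -0.001 ]
 [-0.1382  0.9904  0.0003]
 [ 0.0009  0.0005 -1.    ]]
```

View pics/s12.png

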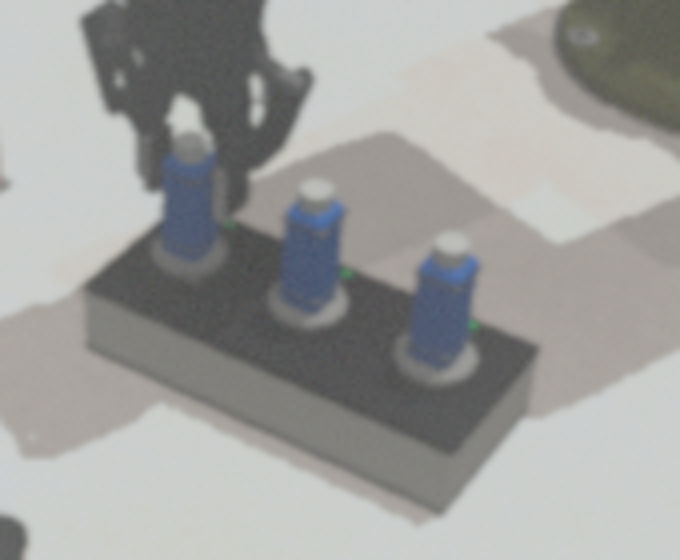

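Straddling the third handle, tip (190,145). Rocking it toward +y in small steps.

Call:
{"api": "move_arm", "payload": {"xyz": [[0,0.003,0],[0,0.006,0],[0,0.008,0],[0,0.0095,0],[0,0.0095,0]], "roll": [0,0,0,0,0]}}

```text
t: 11.5
position: [0.5038, -0.066, 0.0851]
ee_rot: [-0.217, 3.134, -0.0]
force: [0.4, -0.3, 0.0]
width: 0.0399
```

```bash
python3 look.py s13 scene 270 140 440 280 4
```

```text
11.55 [ 0.5039 -0.066   0.0851] [ 0.3564 -0.2951 -0.2025] [-0.006  -0.0186 -0.002 ] 0.040154734546037386
```

Call:
{"api": "move_arm", "payload": {"xyz": [[0,0.0007,0],[0,0.0015,0],[0,0.0015,0]], "roll": [0,0,0]}}

```text
t: 11.92
position: [0.5036, -0.0645, 0.085]
ee_rot: [0.217, -3.134, -0.0]
force: [0.7, -0.6, -0.4]
width: 0.04
```

```bash
python3 look.py s14 scene 270 140 440 280 4
```

```text
11.975 [ 0.5036 -0.0645  0.0851] [ 1.0723 -0.499  -0.0156] [-0.0331 -0.0083  0.0098] 0.04025872851970116
```

Now 3 mm past contact with almost no force, so it has play. I'll lean it further.

Call:
{"api": "move_arm", "payload": {"xyz": [[0,0.001,0],[0,0.002,0],[0,0.003,0],[0,0.003,0]], "roll": [0,0,0,0]}}

```text
t: 12.48
position: [0.5032, -0.0615, 0.0851]
ee_rot: [0.217, -3.134, -0.0]
force: [0.7, -0.1, -0.0]
width: 0.0402
```

```bash
python3 look.py s15 scene 270 140 440 280 4
```

```text
12.525 [ 0.5032 -0.0615  0.0851] [-0.1539 -1.3222  0.2471] [-0.0612 -0.0049  0.0252] 0.04016128623513802
```

View pics/s15.png

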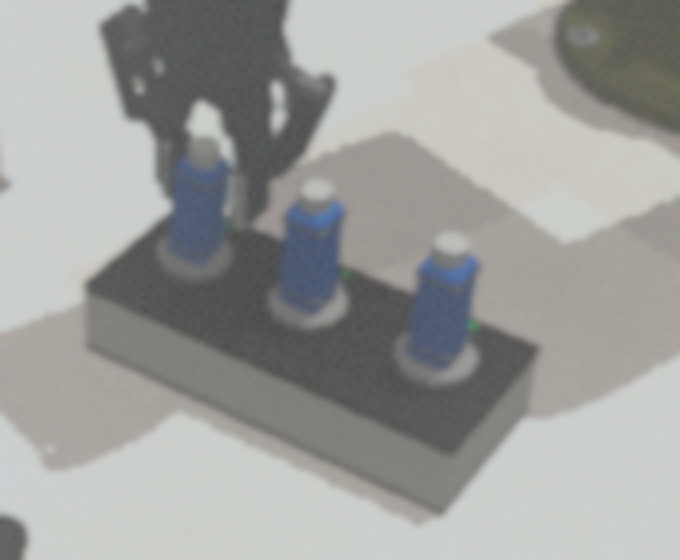

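The loose handle leans: its tip went from (190,145) to (204,150), about 8 mm or 0.065 rad. I'll push a little further for margin.

Call:
{"api": "move_arm", "payload": {"xyz": [[0,0.0007,0],[0,0.0014,0],[0,0.0014,0]], "roll": [0,0,0]}}

```text
t: 12.9
position: [0.503, -0.0601, 0.0851]
ee_rot: [0.217, -3.134, -0.0]
force: [0.4, -0.4, -0.7]
width: 0.04
```

```bash
python3 look.py s16 scene 270 140 440 280 4
```

```text
12.95 [ 0.503  -0.0602  0.0851] [ 1.2219 -0.4645  0.5571] [-0.0111 -0.0383  0.0131] 0.039843604628797276
```

View pics/s16.png

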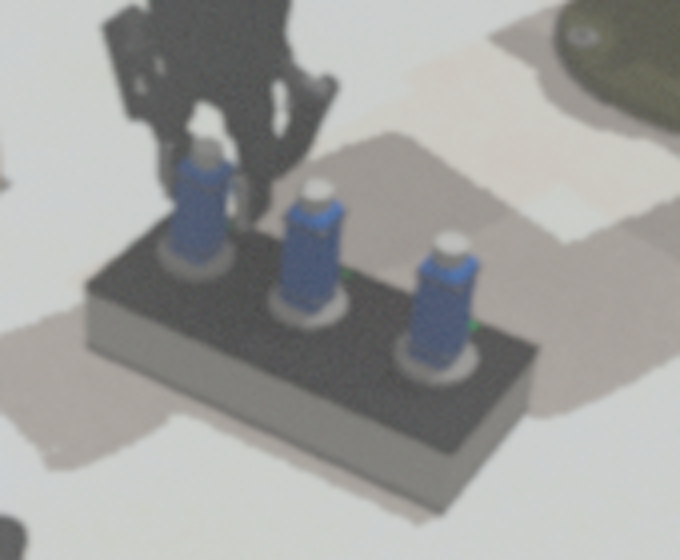

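The tip is now at (207,151), roughly 0.077 rad of lean. Recentring so it rights itself, then gripping.

Call:
{"api": "move_arm", "payload": {"xyz": [[0,-0.004,0],[0,-0.009,0],[0,-0.0155,0],[0,-0.0155,-0.003],[0,-0.0155,-0.003]], "roll": [0,0,0,0,0]}}

```text
t: 13.58
position: [0.5053, -0.0756, 0.0884]
ee_rot: [-0.217, 3.134, -0.0]
force: [-0.2, 0.5, 0.4]
width: 0.0403
```

```bash
python3 look.py s17 scene 290 150 360 220 8; python3 -c "
from h import *
need(H[2]+[0,0,.088],DY)"
```

```text
13.625 [ 0.5052 -0.0755  0.0882] [ 0.7217 -0.1985 -0.0102] [-0.0244  0.0241  0.0326] 0.03994403248175887
t 13.625 pos [ 0.5052 -0.0755  0.0882] shift [0.0002 0.     0.0002] roll 0.0002568234014113102 q6 -1.9290772397712674 F [ 0.7217 -0.1985 -0.0102] w 0.03994403248175887
[[-0.9905 -0.1378  0.0003]
 [-0.1378  0.9905 -0.    ]
 [-0.0003 -0.0001 -1.    ]]
```

View pics/s17.png

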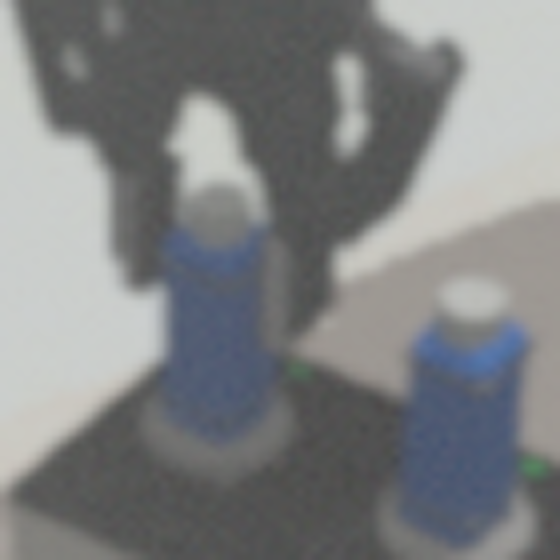

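The handle is upright again (tip (215,210), collar (215,435)) and sits between the fingers. Closing now.

Call:
{"api": "move_arm", "payload": {"xyz": [[0,0,0],[0,0,0],[0,0,0],[0,0,0],[0,0,0]], "roll": [0,0,0,0,0], "claw": -1, "squeeze": 40}}

```text
t: 14.25
position: [0.5052, -0.0755, 0.0882]
ee_rot: [-0.217, 3.134, 0.0]
force: [-1.5, 0.8, 4.1]
width: 0.0251
```

```bash
python3 look.py s18 scene 290 150 360 220 8
```

```text
14.3 [ 0.5052 -0.0755  0.0882] [-0.4522  1.3799  4.3116] [ 0.2953  0.1669 -0.0529] 0.025195622119439872
```

View pics/s18.png

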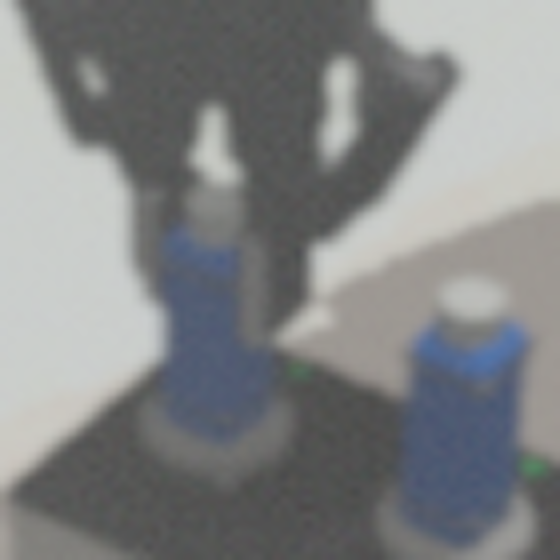

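Gripped, width 25 mm. A slow first lift, watching the force.

Call:
{"api": "move_arm", "payload": {"xyz": [[0,0,-0.001],[0,0,-0.002],[0,0,-0.003],[0,0,-0.003]], "roll": [0,0,0,0]}}

```text
t: 14.8
position: [0.5051, -0.0756, 0.091]
ee_rot: [0.217, -3.134, 0.0]
force: [-0.0, -0.1, -1.9]
width: 0.0257
```

```bash
python3 look.py s19 scene 290 150 360 220 8
```

```text
14.85 [ 0.5051 -0.0755  0.091 ] [-0.2494 -0.1754 -3.0481] [-0.0452  0.0171 -0.0152] 0.025513785772556134
```

Call:
{"api": "move_arm", "payload": {"xyz": [[0,0,-0.006],[0,0,-0.012],[0,0,-0.018],[0,0,-0.025],[0,0,-0.025]], "roll": [0,0,0,0,0]}}

```text
t: 15.48
position: [0.5055, -0.0756, 0.1168]
ee_rot: [-0.217, 3.133, -0.001]
force: [0.1, 0.6, -2.2]
width: 0.0254
```

```bash
python3 look.py s20 scene 270 140 440 280 4
```

```text
15.525 [ 0.5052 -0.0756  0.1163] [-0.4157 -0.0851 -2.1055] [-0.0561  0.028  -0.0026] 0.026064152871137856
```

View pics/s20.png

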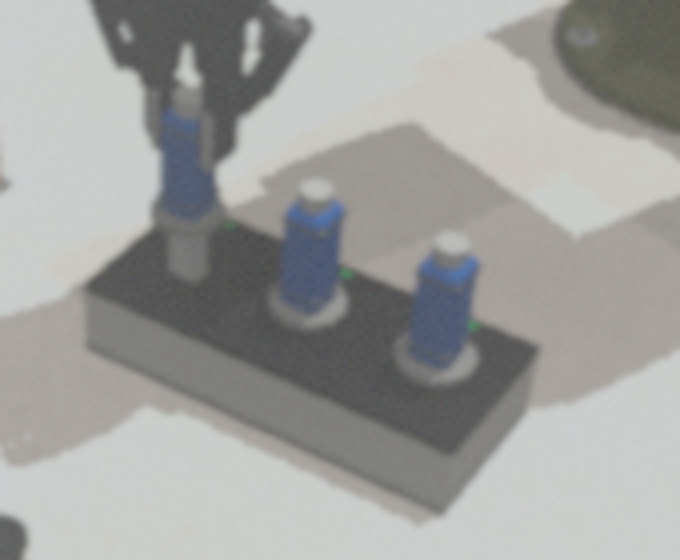

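Call:
{"api": "move_arm", "payload": {"xyz": [[0,0,-0.012],[0,0,-0.025],[0,0,-0.04],[0,0,-0.06],[0,0,-0.06]], "roll": [0,0,0,0,0]}}

```text
t: 16.15
position: [0.5058, -0.0757, 0.1779]
ee_rot: [-0.217, 3.131, -0.002]
force: [-0.1, 0.6, -2.2]
width: 0.0256
```

```bash
python3 -c "
from h import *
need(WELL+[0,0,.176],[-.1028,.9947,0])"; python3 look.py s21 scene 190 120 390 270 4
```

```text
t 16.15 pos [ 0.5058 -0.0757  0.1779] shift [ 0.0092 -0.2247  0.0022] roll 0.035216566950015515 q6 -1.9291641913244726 F [-0.0501  0.5597 -2.1653] w 0.025604655712356237
[[-0.9905 -0.1378  0.0032]
 [-0.1378  0.9905 -0.0007]
 [-0.0031 -0.0012 -1.    ]]
16.2 [ 0.5054 -0.0756  0.1767] [-0.0369  0.7714 -2.9279] [ 0.0482 -0.0279 -0.0157] 0.025318307920676103
```

View pics/s21.png

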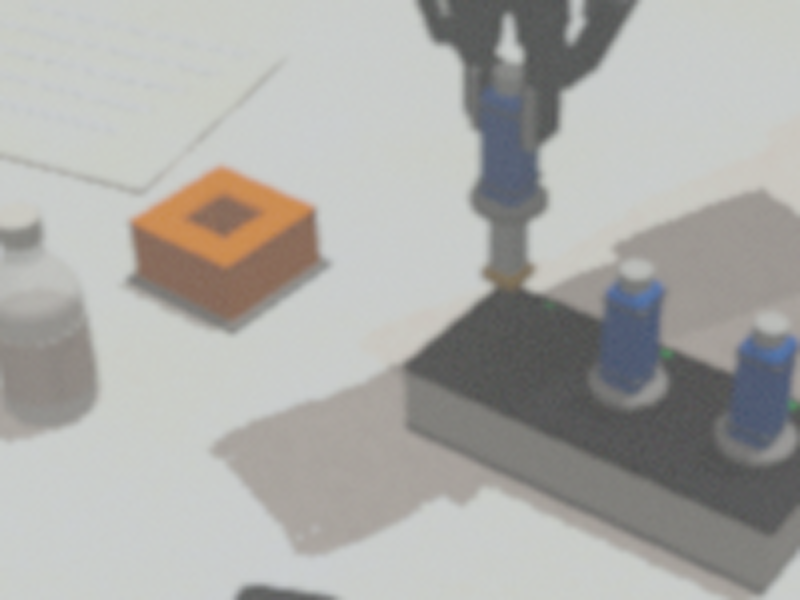

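The handle is fully out and upright, foot at (508,277). Carrying it over the stand.

Call:
{"api": "move_arm", "payload": {"xyz": [[0.002,-0.04,0],[0.004,-0.085,0],[0.005,-0.13,0],[0.007,-0.18,0],[0.009,-0.21,0]], "roll": [0.007,0.014,0.021,0.028,0.035]}}

```text
t: 16.82
position: [0.5247, -0.2867, 0.1749]
ee_rot: [0.16, -3.136, -0.001]
force: [0.4, 0.3, -2.0]
width: 0.0256
```

Call:
{"api": "move_arm", "payload": {"xyz": [[0,-0.008,0],[0,-0.015,0],[0,-0.015,0]], "roll": [0,0,0]}}

```text
t: 17.2
position: [0.5268, -0.2992, 0.1759]
ee_rot: [0.163, -3.137, -0.0]
force: [0.0, 0.2, -2.2]
width: 0.0253
```

```bash
python3 look.py s22 scene 170 80 320 230 4;python3 look.py t22 top 420 230 540 350 5; python3 -c "
from h import *
need(WELL+[0,0,.176],[-.1028,.9947,0])"
```

```text
17.25 [ 0.5268 -0.299   0.176 ] [-0.0658 -0.4418 -2.9248] [ 0.0533 -0.0224 -0.0184] 0.025160800378198712
17.3 [ 0.5268 -0.2989  0.1761] [-0.1619  0.2671 -2.9228] [0.0142 0.0337 0.0072] 0.025221367936026078
t 17.3 pos [ 0.5268 -0.2989  0.1761] shift [-0.0008 -0.0007  0.0001] roll 0.0010865950810194924 q6 -2.251469991661915 F [-0.1619  0.2671 -2.9228] w 0.025221367936026078
[[-0.9946 -0.1039 -0.    ]
 [-0.1039  0.9946  0.0001]
 [ 0.      0.0001 -1.    ]]
```

View pics/s22.png

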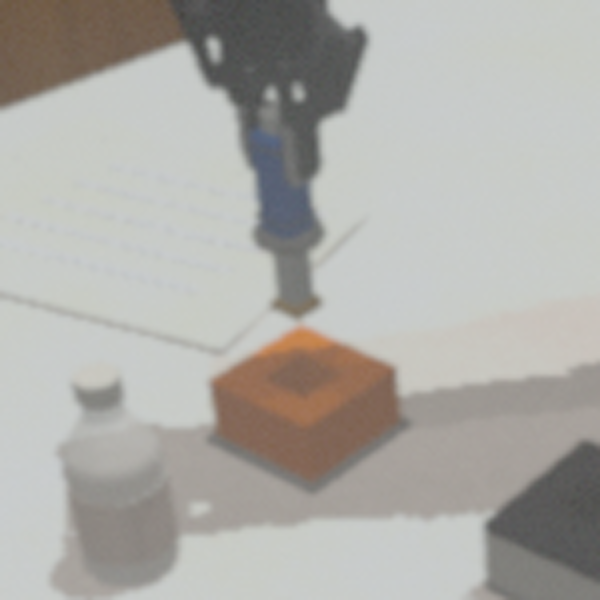

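View pics/t22.png

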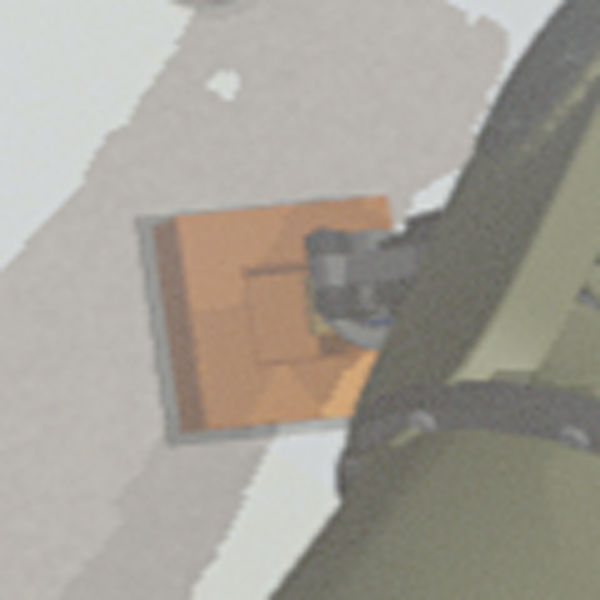

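```bash
python3 -c "
from h import *
for z in (.222,.094): print(z,(proj([.5268,-.2989,z],'scene')-[170,80]+.5)*4, (proj([.5268,-.2989,z])-[420,230]+.5)*5)
print((proj([.5277,-.2995,.046],'scene')-[170,80]+.5)*4)
"
```

```text
0.222 [[280.4863 108.8369]] [[458.271  269.8858]]
0.094 [[302.4941 305.9254]] [[335.0624 304.0752]]
[[308.1543 372.1223]]
```

The foot at about (297,303) is above the well centre (299,374). Prediction and view agree after a common calibration bias of about 9 px in this crop. Lowering.

Call:
{"api": "move_arm", "payload": {"xyz": [[-0.001,-0.0005,0.01],[-0.001,-0.0005,0.02],[-0.001,-0.0005,0.03],[-0.001,-0.0005,0.037],[-0.001,-0.0005,0.037]], "roll": [0,0,0,0,0]}}

```text
t: 17.92
position: [0.5276, -0.3, 0.1384]
ee_rot: [0.162, -3.137, -0.001]
force: [0.4, -0.2, -2.3]
width: 0.0257
```

```bash
python3 look.py s23 scene 200 110 290 200 6;python3 look.py t23 top 440 250 520 330 7
```

```text
17.975 [ 0.5278 -0.3001  0.139 ] [-0.3616 -0.5467 -2.1466] [ 0.0146 -0.0578 -0.0151] 0.025512352238118485
18.025 [ 0.5279 -0.3002  0.1393] [-0.1881 -0.2523 -2.5256] [-0.0202 -0.0133 -0.0117] 0.025168382573293437
```

View pics/s23.png

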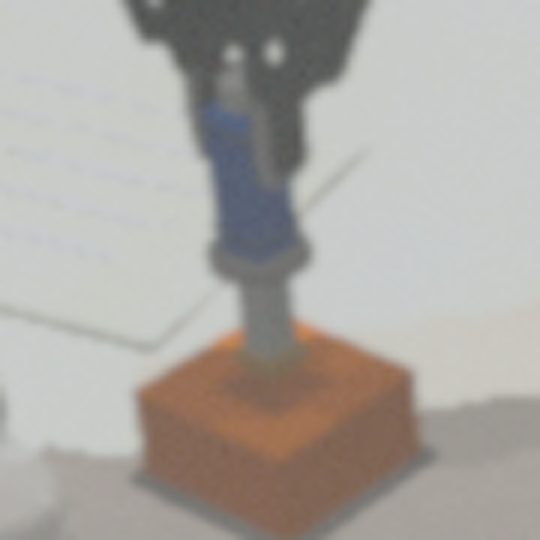

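View pics/t23.png

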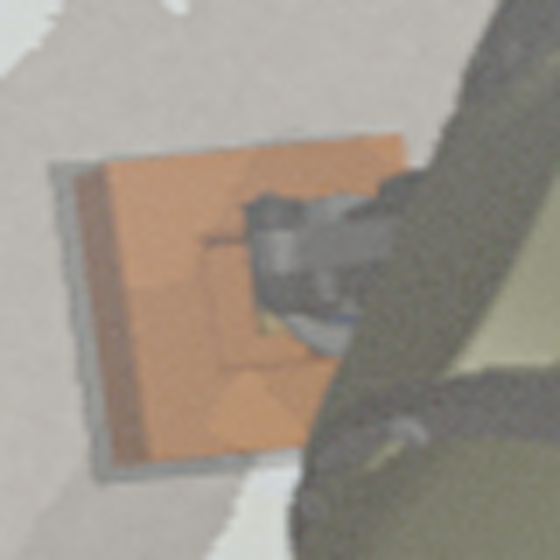

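```bash
python3 -c "
from h import *
Y=np.array([-.1028,.9947,0]);X=np.array([.9947,.1028,0])
c=np.array([.5279,-.3002,.057])
for a,b in((-1,1),(1,1),(-1,-1)): print((proj(c+X*.011*a+Y*.011*b)-[440,250]+.5)*7)
print((proj(WELL+[0,0,.046]-X*.018+Y*.018)-[440,250]+.5)*7)
print('scene foot',(proj(c,'scene')-[200,110]+.5)*6,'rim',(proj(WELL+[0,0,.046],'scene')-[200,110]+.5)*6)
"
```

```text
[[258.1772 336.7033]]
[[246.629  257.4316]]
[[337.5398 329.3749]]
[[222.8169 367.6344]]
scene foot [[278.2804 355.5678]] rim [[282.2314 378.1835]]
```

The visible foot corner, at about (263,333) in the top view, is within 1 mm of its predicted (258,337). There is about 7 mm of clearance all round, so I'm continuing down.

Call:
{"api": "move_arm", "payload": {"xyz": [[0,0.0005,0.006],[0,0.0005,0.012],[0,0.0005,0.018],[0,0.0005,0.024],[0,0.0005,0.024]], "roll": [0,0,0,0,0]}}

```text
t: 18.65
position: [0.5275, -0.2995, 0.1144]
ee_rot: [0.162, -3.137, -0.001]
force: [-0.4, 0.5, -2.7]
width: 0.0253
```

Call:
{"api": "move_arm", "payload": {"xyz": [[0,0,0.006],[0,0,0.012],[0,0,0.018],[0,0,0.022],[0,0,0.022]], "roll": [0,0,0,0,0]}}

```text
t: 19.27
position: [0.5276, -0.2995, 0.0927]
ee_rot: [0.162, -3.137, -0.001]
force: [0.1, 0.3, -2.2]
width: 0.0254
```

```bash
python3 look.py s24 scene 200 110 290 200 6
```

```text
19.325 [ 0.5277 -0.2996  0.0931] [-0.1934  0.6436 -1.3479] [ 0.0276 -0.0023 -0.0185] 0.025602568060129074
```

View pics/s24.png

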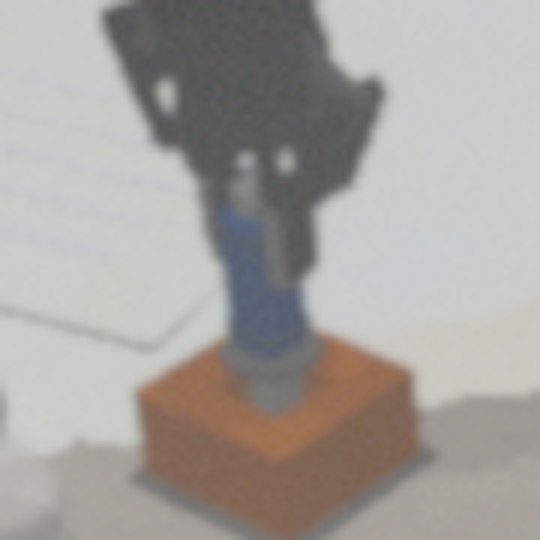

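The shank is inside the well, collar at (270,362), nothing touching. About 5 mm remain.

Call:
{"api": "move_arm", "payload": {"xyz": [[0,0,0.001],[0,0,0.002],[0,0,0.003],[0,0,0.0035],[0,0,0.0035]], "roll": [0,0,0,0,0]}}

```text
t: 19.95
position: [0.5277, -0.2996, 0.0895]
ee_rot: [0.162, -3.137, -0.0]
force: [0.2, -0.5, -1.6]
width: 0.0255
```

Call:
{"api": "move_arm", "payload": {"xyz": [[0,0,0.0005],[0,0,0.001],[0,0,0.001]], "roll": [0,0,0]}}

```text
t: 20.32
position: [0.5277, -0.2996, 0.0885]
ee_rot: [0.162, -3.137, -0.0]
force: [0.4, -0.3, -2.2]
width: 0.0253
```

Call:
{"api": "move_arm", "payload": {"xyz": [[0,0,0.0005],[0,0,0.001],[0,0,0.001]], "roll": [0,0,0]}}

```text
t: 20.7
position: [0.5279, -0.2997, 0.0883]
ee_rot: [-0.162, 3.137, -0.001]
force: [-1.7, 1.0, 4.8]
width: 0.0254
```

Force went from -2 N to +4.8 N at the expected height, so the foot stands on the bottom. Letting go.

Call:
{"api": "move_arm", "payload": {"xyz": [[0,0,0],[0,0,0],[0,0,0],[0,0,0]], "roll": [0,0,0,0], "claw": 0.0}}

```text
t: 21.2
position: [0.5277, -0.2996, 0.0875]
ee_rot: [0.162, -3.137, 0.0]
force: [0.3, -0.4, 0.2]
width: 0.0427
```

```bash
python3 look.py s25 scene 200 110 290 200 6
```

```text
21.25 [ 0.5277 -0.2996  0.0875] [-0.0778  0.8736  0.361 ] [-0.0085 -0.0084  0.0139] 0.042869100246772894
```

View pics/s25.png

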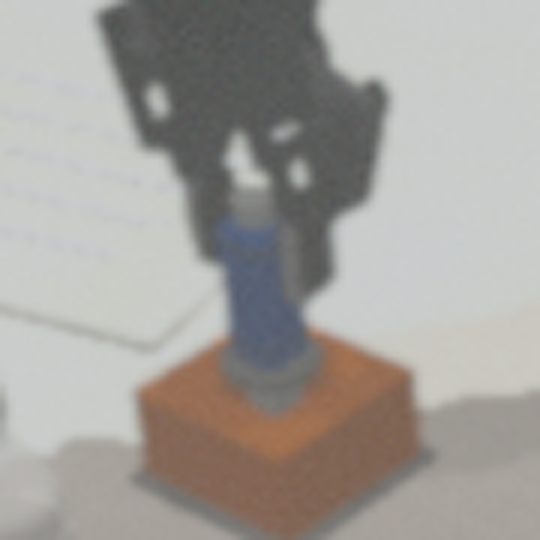

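Fingers are off both sides and the handle stands with its tip at (252,205). Withdrawing straight up.

Call:
{"api": "move_arm", "payload": {"xyz": [[0,0,-0.02],[0,0,-0.05],[0,0,-0.09],[0,0,-0.13],[0,0,-0.13]], "roll": [0,0,0,0,0]}}

```text
t: 21.88
position: [0.5286, -0.3001, 0.2209]
ee_rot: [-0.162, 3.133, -0.005]
force: [0.2, -0.4, 0.6]
width: 0.0425
```

Call:
{"api": "move_arm", "payload": {"xyz": [[0.05,0,0],[0.1,0,0],[0.15,0,0],[0.15,0,0],[0.15,0,0]], "roll": [0,0,0,0,0]}}

```text
t: 22.5
position: [0.3788, -0.3151, 0.2173]
ee_rot: [0.162, -3.137, -0.0]
force: [0.5, 0.8, -0.6]
width: 0.0427
```

```bash
python3 look.py s26 scene 180 120 420 300 3;python3 look.py t26 top 240 190 520 350 2
```

```text
22.55 [ 0.3792 -0.315   0.2172] [ 0.4353 -0.7183  0.2948] [-0.0084 -0.0292 -0.0048] 0.04275714101272849
22.6 [ 0.3793 -0.3149  0.2172] [ 0.6734  0.9367 -0.1209] [-0.0031 -0.0312  0.0252] 0.04269958020269739
```

View pics/s26.png

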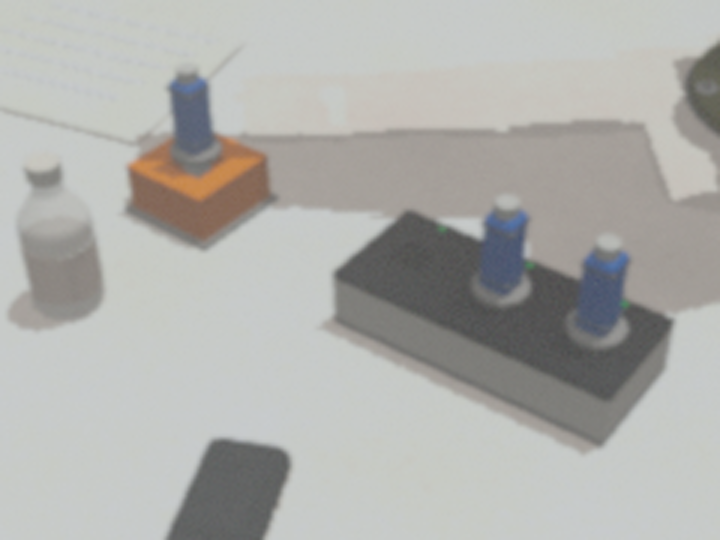

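View pics/t26.png

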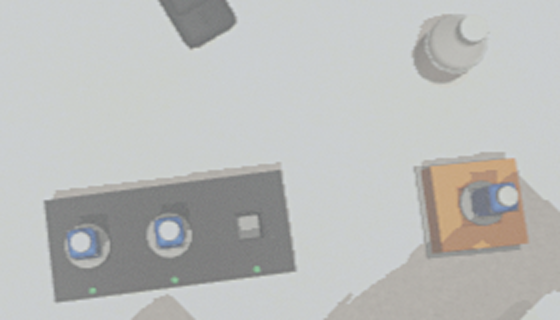

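The handle stands in the well (scene tip (187,75), top tip (507,196)). Two handles are home in the dock, and the mouse and bottle look unmoved. I'll check that numerically before handing in.

```bash
python3 -c "
from h import *
from station import *
p=(np.array([507,196])+.5)/2-.5+[240,190]
print('tip',w(p,.134),'exp',WELL, 'collar', w((np.array([482,202])+.5)/2-.5+[240,190],.06))
a=cv2.imread('pics/top0.png'); b=grab_frame('top')['color'][:,:,::-1]
def shift(x0,y0,x1,y1):
    A=cv2.cvtColor(a[y0:y1,x0:x1],6).astype(np.float32);B=cv2.cvtColor(np.ascontiguousarray(b[y0:y1,x0:x1]),6).astype(np.float32)
    return cv2.phaseCorrelate(A,B,cv2.createHanningWindow(A.shape[::-1],cv2.CV_32F))
for n,r in dict(dock=(258,268,345,338),handle0=(268,298,298,326),handle1=(310,292,340,320),mug=(145,285,200,340),mouse=(305,155,365,220),bottle=(440,190,490,240)).items(): print(n,shift(*r))
"
```

```text
tip [[ 0.5279 -0.2985  0.134 ]] exp [ 0.5277 -0.2995  0.    ] collar [[ 0.5289 -0.2984  0.06  ]]
dock ((0.17769796852530817, -0.0698621368125032), 0.9832647032207913)
handle0 ((0.1467332845656042, -0.04677851622504292), 0.9760307714674208)
handle1 ((0.16992191612399665, -0.01068467472996204), 0.984124665790134)
mug ((0.002496170008036813, -0.048202469614640364), 0.9567316026157803)
mouse ((0.053064814743791544, -0.08268478188301742), 0.9737822269951856)
bottle ((-0.0034242114934244228, 0.04578577730610078), 0.9236318399429321)
```

```bash
python3 -c "
from station import *
print(sign_off())"
```

```text
the job is handed in; nothing more can be done
None
```

The loose handle was the one at the dock's -y end. It now stands let go and upright in the repair stand's well, and I have handed the job in at about 22.6 s of the 67 s allowed. Sign-off gives no verdict.

- **Finding it:** The +y and middle handles stopped firmly after about 1–2 mm. The -y handle yielded at about 1 N or less. I leaned it about 0.077 rad, by camera estimate, and it righted itself.
- **Moving it:** I gripped it at 40 N, drew it straight out and lowered it into the well. I let go only after the force went from -2 N to +4.8 N at the expected floor height.

**Last checks:**
- **Position:** The handle's tip is about 1 mm from the well centre and its collar 1–2 mm, so it is upright.
- **Dock and other handles:** The dock moved about 0.2 pixel, roughly 0.3 mm. Both sound handles are in place.
- **Bystanders:** The mug, bottle and mouse are unmoved within 0.1 pixel.
- **Gripper:** It is clear of everything.

**Did not go as planned:**
- I briefly pushed the +y handle with about 10 N, which is at the stated limit. The dock did not visibly move then.
- The fingertips looked about 15 mm higher in the camera than the nominal figures, so I gripped slightly lower than planned. The grasp held throughout.

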